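# Stop the amplifier rocking with a wedge

## Robot

A 7-joint arm with a two-finger parallel gripper is mounted at the origin on the work surface. World frame = base frame: x ahead of the robot, y to its left, z up, the work surface at z = 0. Lengths are in mm, angles in rad, forces in N, time in s.
With the tool pointing down it reaches from about 400 to 850 mm from the base axis. Payload 10.4 kg.
Tool frame: the origin (TCP) lies at the centre of the arm's flange, where the gripper is bolted on; the fingertips stand env.nose_length ahead of it and the grasp point (between the pads) lies 164 mm ahead of it (env.nose_length is the distance from the TCP to the fingertips, in mm); z points along the fingers, y is the direction in which the jaws open and shut (so a half turn about z gives the same grasp; the last joint's range is limited). The gripper opens to 87 mm and grips with 3 to 60 N. Pads are 19 mm wide; open, the fingers measure 117 mm over their backs; the gripper's body (75 mm by 190 mm) begins 51 mm behind the grasp point.
Start: joints at [-1.373, 0.332, -0.065, 1.46, 0.022, 1.35, -0.088], TCP at [136.866, 609.836, 404.776] pointing down, gripper open.
Joint ranges: [-2.6, 2.6], [-0.5, 2.12], [-1.47, 1.34], [0.16, 2.42], [-1.27, 4.41], [0.06, 2.06], [-2.6, 2.6]. Speed limits (rad/s): [2.22, 2.22, 2.79, 2.79, 3.14, 3.14, 3.14].

## Interface

Orientations are given as a unit quaternion [x, y, z, w].
In Python, from workcell import env, eyes, ticket, nets gives the robot as it stands.
- The arm moves only by the tool apply_moves, never from a script. Its argument "rows" is a list of rows, each a list of 7 numbers: the shift along the tool's x, y, z in m, then the turn, a rotation vector about the tool's x, y, z in degrees, then the opening, from 0 (shut) to 1 (fully open). In form: [[tx, ty, tz, wx, wy, wz, hand], ...]. A call has 1 to 12 rows; each row shifts and turns the commanded pose from where the row before left it, along the tool's axes as they then stand; what a row does not reach is not made up. A row lasts 1/8 s, in which the tool goes at most 62.5 mm and 10.7 degrees, less where a joint would pass 70% of its speed; a pose out of reach is approached as far as the arm can. A call is refused whole if a number of a shift passes 0.0625 or a number of a turn 10.7, either way. A call with a gripper value outside its range is refused whole. The fingers move at their own pace and stop on an object; "force" is the grip in N (left out, the last holds). Time passes only in rows, so rows that do not move let the fingers close. It gives the time, the measured TCP pose, the force and the opening at its end, in the units of the state.
- env.read_state(): the state, without advancing time (a new reading comes with each control period).
- eyes.snapshot(name): name is "side" or "top" or "wrist"; returns the picture (480x640x3 uint8, red, green, blue); there is no depth.
- eyes.calibration(name): a dict with "vertical_fov" (degrees; the focal length in pixels is half the picture's height over the tangent of half this angle, whatever the lens; pixels are square), "cx", "cy" (the principal point, pixels), "k1" (the pictures are not rectified: a ray, as slopes to the right and down, at radius r is drawn at 1 + k1 r^2 times it, then the intrinsics apply), "eye" and "attitude" of the camera in the world. Camera axes: x right, y down, z forward; pixel columns grow to the right and rows downward; lengths in mm; the calibration is good to about 2 mm. A picture is of the moment at which its call begins: read the wrist's pose just before it. calibration takes no time and is no camera call; for the wrist camera it gives the pose at the moment of the call.
- ticket.hand_in(): hands the job in, once; it reports no verdict.
Trained networks look in the newest picture that a camera, given by its name, has taken for a name from the list of things; names that differ only in an ending like _2 or _b are one class to them, and where a whole thing is asked for, a point or a joint stands for the part that bears it (a point fixed in the world has none). Each returns a list of dicts, best first, with "p" (0 to 1); they miss things now and then, are a little off and sometimes report something else, mostly with a low value. They report only what shows in the picture. A call takes as long as a camera call. They do not tell look-alikes from the thing itself.
- nets.regions_of(camera, label): "region" (480x640 bool, what is visible of it) and "box" ([centre column, centre row, width, height] in pixels, round what is visible of it).
The state is a dict: "time": time; "q": joint angles; "qd": joint speeds; "joint_torque": joint torques, N m; "eef_pos": TCP position; "ee_rot": TCP orientation; "force": force on the tool from outside, world axes, zero at the start; "wrist_torque": the same for the moment, N m; "width": finger opening in mm.
Only numpy, scipy, OpenCV 4.12 (cv2) and the standard library are available. Lean on these libraries where they do the work, as an engineer would, in place of code of your own. Each camera call takes 0.05 s, during which the arm holds its last target.

## Task

The purple amplifier rocks because the steel foot under its yellow-dotted corner is too short. Push the wooden wedge along the bench, thin end first, under that foot until it is just snug, then press the yellow dot firmly with a fingertip for a second to prove that the amplifier no longer rocks; if it still does, push the wedge further and press again. The amplifier must end level and in its place; lift nothing, pick nothing up, leave the other things alone, and finish clear of everything.

Things in the scene. Friction and masses are not known exactly. Their poses are not given: they have to be found in the camera images.
- amp: Loose purple amplifier, about 3 kg, 200 mm (its x) by 300 mm (y) by 110 mm high, case from 20 mm up. Four feet 75 mm (x) and 125 mm (y) out: three domed rubber ones stand on the bench; the steel one at (+x, -y) is too short. It stands level untouched, but 2 to 5 N down on that corner tips it. Origin: bench level under its centre; z up. A black handle arches over the top's middle, up to 141 mm.
- foot_spot (a point): Point at bench level, fixed to the amplifier, straight below the centre of the short steel foot. The foot is a flat disc of 16 mm radius whose underside hangs 5 to 10 mm above the bench (differs each time, not told). Axes as the amplifier's.
- corner_dot (a point): Centre of the yellow dot (32 mm across) on the flat top of the amplifier, 110 mm above the bench, straight over the short steel foot: press here.
- wedge: Loose wooden wedge, 120 g, 140 mm long (its x), 56 mm wide, flat below, height rising evenly from 2.5 mm at the thin end (+x) to 20 mm at the thick end (-x). Origin: centre of its underside. Starts on the amplifier's -y side, thin end pointing roughly along the amplifier's +y at the short foot, clear of it.
- wedge_thin_end (a point): Middle of the lower edge of the wedge's thin end.
- wedge_thick_end (a point): Middle of the upright orange face at the wedge's thick end, 10 mm above the bench: push here. Free, the wedge slides with about 1 N; once snug under the foot the push needed rises quickly beyond 5 N; pushed much harder it jacks the corner up or shoves the amplifier along.
- tape: Roll of blue tape lying flat, 90 mm across, 24 mm high; bystander. Origin: centre of its underside.
- screwdriver: Red-handled screwdriver lying on the bench, 190 mm long along its x, about 30 mm thick; bystander. Origin: under its middle.
- polish: Upright orange can, 52 mm diameter, 90 mm tall; bystander. Origin: centre of its underside.
Not all that is in view belongs to the job. Of the things like the wedge, leave any that is black or blue; of the rest the larger one is meant.

How it is judged (in metres and radians):
On the way, in this order (a step that is already met when the one before it is completed fails the run):
1. the wedge's thin end is well under the short foot (x of foot_spot in the frame of wedge between 0 and 0.074 m and y of foot_spot in the frame of wedge between -0.025 and 0.025 m), for 0.1 s.
2. a finger presses the yellow dot with more than 4 N, the wedge carries the foot, and the amplifier does not tip (contact force between the fingers and amp above 4 N and horizontal distance between the grasp point and corner_dot below 0.04 m and contact force between wedge and amp above 1.5 N and angle between amp's own z axis and vertical below 0.01 rad), for 0.5 s.
At the end, for the whole second after the job is handed in: Wedge flat on the bench, at rest, its thin end at least 12 mm in under the short foot's rim and the foot's centre within 25 mm of the wedge's centre line; amplifier at rest, level within 0.010 rad, within 20 mm of where it began (all of step 1 and angle between amp's own z axis and vertical below 0.01 rad and distance of amp from where it was at the start of the episode below 0.02 m and height (world z) of amp below 0.006 m and angle between wedge's own z axis and vertical below 0.03 rad and linear speed of each of amp, wedge below 0.01 m/s); the robot touches nothing.
It fails at once if the wedge is lifted, stood up or carried (height (world z) of wedge above 0.012 m or angle between wedge's own z axis and vertical above 0.2 rad).
It fails at once if the amplifier is lifted, tipped over or shoved away (height (world z) of amp above 0.012 m or angle between amp's own z axis and vertical above 0.15 rad or distance of amp from where it was at the start of the episode above 0.03 m).
It fails at once if a bystander is moved (distance of any of tape, screwdriver, polish from where it was at the start of the episode above 0.02 m).
It also fails if it takes over 64 s, if anything falls off the work surface, if the arm or the gripper's body presses on something with over 40 N, if the wrist force passes 120 N, or if a joint passes its speed limit or range.

## Working session

There is one attempt and no reset: what is moved stays moved. The work goes in short steps, Python scripts to look and compute and a tool call to move; the robot and the scene stay as the last step left them, time stands still between calls to the robot, and variables do not carry over. Pictures are saved under pics/ and viewed, and the job is handed in when it is done.

Besides the shell and the picture viewer there is one more tool, called after "Call:" as name(argument=value, ...) on one line, values as JSON. apply_moves: Moves the arm, as the interface text tells. Its arguments: {"type":"object","properties":{"rows":{"type":"array","items":{"type":"array","items":{"type":"number"}}},"force":{"type":"number"}},"required":["rows"]}

```bash
ls; mkdir -p pics; python3 - <<'E'
from workcell import env,eyes,ticket,nets
import cv2
print(env.read_state(), env.nose_length)
for n in ["side","top","wrist"]:
    im=eyes.snapshot(n); cv2.imwrite(f"pics/{n}0.png",im[:,:,::-1]); print(n,eyes.calibration(n))
E
```

```text
pics
{'time': 0.0, 'q': array([-1.37260481,  0.33284685, -0.06471996,  1.46093081,  0.02159159,
        1.34987625, -0.08846298]), 'qd': array([-0.00084237, -0.00049051, -0.00076118, -0.00262076, -0.00028248,
        0.00114867, -0.00042619]), 'joint_torque': array([-3.87068212e-04, -6.23227072e+01,  2.42221897e-02, -3.89910865e+01,
       -6.16097753e-02,  3.90946702e-02,  1.22771444e-04]), 'eef_pos': array([136.83039823, 609.70857624, 403.97445043]), 'ee_rot': array([ 1.10134457e-01,  9.93916463e-01, -6.81098118e-04, -5.13264119e-05]), 'force': array([-0.0477758 ,  0.31757621,  0.16916951]), 'wrist_torque': array([-0.00071169, -0.05124401, -0.01665662]), 'width': 86.8360811114786} 182.2
side {'vertical_fov': 56.01266901958088, 'cx': 320.9665882900131, 'cy': 241.15092327889286, 'k1': 0.005476072171348596, 'eye': array([409.49323805, 673.87862115, 543.88192488]), 'attitude': array([-0.08580516,  0.86486994, -0.49080389,  0.06122912])}
top {'vertical_fov': 51.6153074519398, 'cx': 317.58757914931385, 'cy': 233.83595601261214, 'k1': -0.13381147739113405, 'eye': array([ 381.63936901,  -72.77165151, 1060.87013749]), 'attitude': array([ 0.70609677, -0.70092308,  0.07159137, -0.07077331])}
wrist {'vertical_fov': 61.82584599828135, 'cx': 316.23267630394366, 'cy': 239.40519149238227, 'k1': -0.052599798685553235, 'eye': array([ 67.71583658, 625.69771915, 382.71291964]), 'attitude': array([0.77393873, 0.61938007, 0.0820171 , 0.103249  ])}
```

View pics/top0.png

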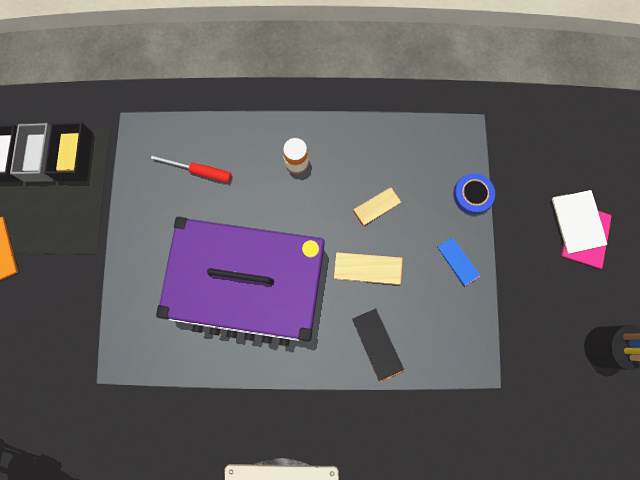

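View pics/side0.png

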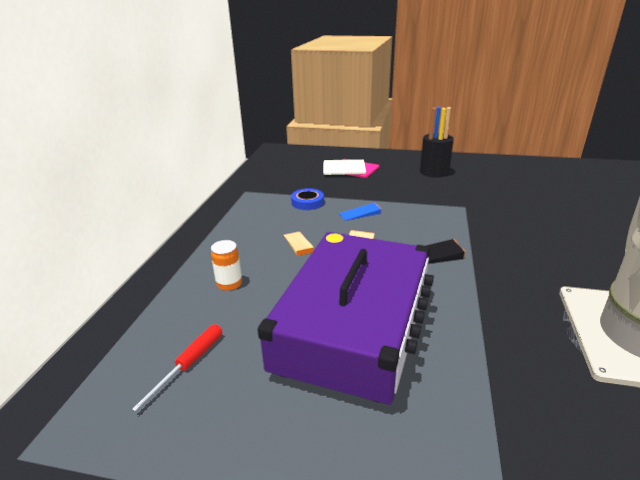

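View pics/wrist0.png

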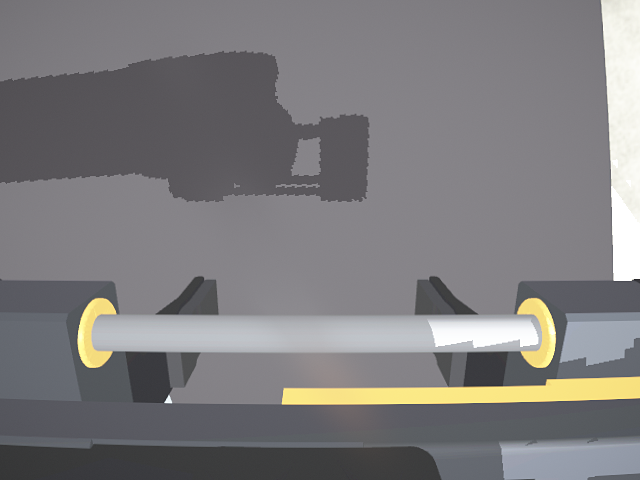

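The top view shows the amp at (242,280), with its yellow dot at (310,249). The larger wooden wedge is at (368,268), thin end to the left. The black, blue and small wooden wedges are decoys. Next I'll work out positions.

```bash
cat > h.py <<'E'
import numpy as np,cv2
from workcell import env,eyes,ticket,nets
from scipy.spatial.transform import Rotation as R
def KD(c):
    f=240/np.tan(np.radians(c['vertical_fov']/2))
    return np.array([[f,0,c['cx']],[0,f,c['cy']],[0,0,1]]),np.array([c['k1'],0,0,0,0.])
def pix2w(c,p,z):
    K,D=KD(c); n=cv2.undistortPoints(np.array(p,float).reshape(-1,1,2),K,D)[:,0]
    d=R.from_quat(c['attitude']).apply(np.c_[n,np.ones(len(n))]); e=c['eye']
    return e+d*((np.atleast_1d(z)-e[2])/d[:,2])[:,None]
def w2pix(c,P):
    K,D=KD(c); r=R.from_quat(c['attitude']).inv()
    q=r.apply(np.atleast_2d(P)-c['eye'])
    return cv2.projectPoints(q,np.zeros(3),np.zeros(3),K,D)[0][:,0]
def rect(m):
    cs=cv2.findContours(m.astype(np.uint8),cv2.RETR_EXTERNAL,cv2.CHAIN_APPROX_NONE)[0]
    return cv2.minAreaRect(max(cs,key=cv2.contourArea))
E
python3 - <<'E'
from h import *
im=eyes.snapshot("top");c=eyes.calibration("top")
for l in ["wedge","corner_dot","amp","tape","polish","screwdriver","wedge_thick_end"]:
    for r in nets.regions_of("top",l)[:6]:
        b=np.array(r['box']);print(l,round(r['p'],2),b.round(1),np.round(cv2.boxPoints(rect(r['region'])),1).tolist())
hsv=cv2.cvtColor(im,cv2.COLOR_RGB2HSV)
m=cv2.inRange(hsv,(24,150,150),(35,255,255)); m[:,:250]=0;m[:,350:]=0
M=cv2.moments(m,True);p=[M['m10']/M['m00'],M['m01']/M['m00']];print("dot",p,pix2w(c,[p],110),M['m00'])
z=cv2.resize(im[200:340,140:420],None,fx=2.8,fy=2.8,interpolation=cv2.INTER_CUBIC)
cv2.imwrite("pics/topz.png",z[:,:,::-1])
z=cv2.resize(im[240:300,325:415],None,fx=8,fy=8,interpolation=cv2.INTER_NEAREST)
cv2.imwrite("pics/topw.png",z[:,:,::-1])
print(env.read_state()['time'])
E
```

```text
wedge 0.93 [378.  206.1  45.7  39.3] [[351.29998779296875, 209.1999969482422], [391.29998779296875, 185.1999969482422], [401.6000061035156, 202.3000030517578], [361.6000061035156, 226.3000030517578]]
wedge 0.89 [378.8 343.8  50.   70.1] [[350.0, 319.3999938964844], [375.6000061035156, 307.6000061035156], [404.29998779296875, 369.8999938964844], [378.79998779296875, 381.70001220703125]]
wedge 0.78 [368.4 268.3  69.6  36.2] [[332.8999938964844, 277.70001220703125], [335.6000061035156, 251.10000610351562], [402.70001220703125, 257.79998779296875], [400.1000061035156, 284.3999938964844]]
wedge 0.62 [456.6 261.9  39.9  46.9] [[434.8999938964844, 247.60000610351562], [452.1000061035156, 235.39999389648438], [481.0, 275.70001220703125], [463.70001220703125, 288.0]]
corner_dot 0.62 [238.5 281.3 171.8 127. ] [[153.89999389648438, 327.0], [169.8000030517578, 215.39999389648438], [325.6000061035156, 237.6999969482422], [309.70001220703125, 349.20001220703125]]
amp 0.71 [241.8 281.4 163.1 129.7] [[154.0, 327.0], [170.0, 215.10000610351562], [325.20001220703125, 237.3000030517578], [309.299987792
[... 892 characters left out ...]
dge_thick_end 0.74 [458.9 263.2  34.1  49. ] [[436.79998779296875, 246.5], [454.29998779296875, 235.1999969482422], [480.3999938964844, 275.79998779296875], [462.79998779296875, 287.1000061035156]]
wedge_thick_end 0.68 [369.8 271.   61.6  29.3] [[333.6000061035156, 278.6000061035156], [335.8999938964844, 251.60000610351562], [402.3999938964844, 257.3999938964844], [400.0, 284.29998779296875]]
wedge_thick_end 0.62 [377.  345.5  52.3  72.7] [[350.8999938964844, 318.1000061035156], [377.3999938964844, 306.8999938964844], [404.3999938964844, 370.8999938964844], [377.8999938964844, 382.1000061035156]]
dot [310.0994764397906, 248.2041884816754] [[547.42953684 -58.81953114 110.        ]] 191.0
0.55
```

View pics/topz.png

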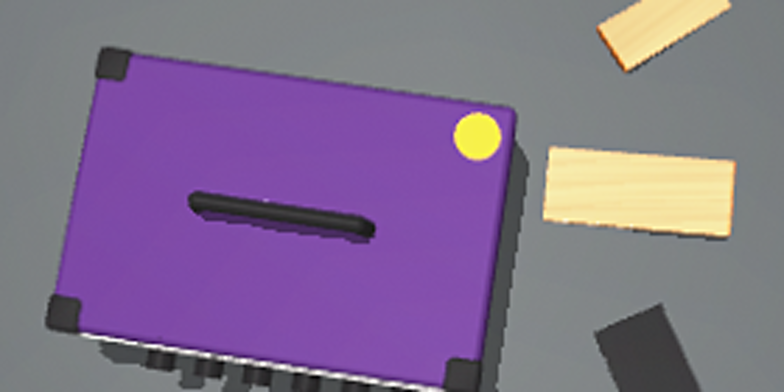

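View pics/topw.png

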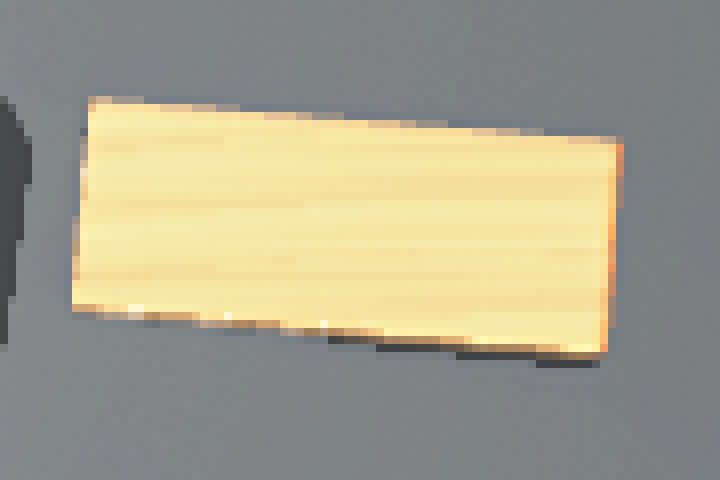

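```bash
python3 - <<'E'
from h import *
c=eyes.calibration("top")
w=pix2w(c,[[336.1,252.1],[334,278.5],[402.75,257.5],[400.75,284.25]],[2.5,2.5,20,20]);print(w.round(1))
thin=(w[0]+w[1])[:2]/2;thick=(w[2]+w[3])[:2]/2;d=thin-thick
print("thin",thin,"thick",thick,"len",np.linalg.norm(d),"wid",np.linalg.norm(w[0]-w[1]),np.linalg.norm(w[2]-w[3]),"ang",np.degrees(np.arctan2(d[1],d[0])))
im=eyes.snapshot("top");hsv=cv2.cvtColor(im,cv2.COLOR_RGB2HSV)
a=pix2w(c,np.array([[140,55],[505,105],[513,115],[487,345]])/2.8+[140,200],110)
print(a.round(1));e=a[0]-a[1];print("amp y ang",np.degrees(np.arctan2(e[1],e[0])));e=a[2]-a[3];print("amp x ang",np.degrees(np.arctan2(e[1],e[0])))
E
```

```text
[[ 558.  -113.5    2.5]
 [ 500.7 -109.     2.5]
 [ 544.4 -254.9   20. ]
 [ 487.3 -249.3   20. ]]
thin [ 529.39091073 -111.27981663] thick [ 515.8333628  -252.14088602] len 141.51200646631284 wid 57.47956150189236 57.37621665786987 ang 84.50234974776868
[[602.9 180.2 110. ]
 [568.8 -78.6 110. ]
 [561.7 -84.2 110. ]
 [403.2 -67.5 110. ]]
amp y ang 82.49566378785863
amp x ang -6.03763805546176
```

```bash
cat >> h.py <<'E'
NL=182.2
def pose(tip,yaw,tilt):
    "tip centre position mm, yaw deg of tool x heading, tilt deg fingers forward"
    y=np.radians(yaw);x=np.array([np.cos(y),np.sin(y),0]);z=np.array([0,0,-1.]);M=np.c_[x,np.cross(z,x),z]
    r=R.from_matrix(M)*R.from_euler('y',tilt,degrees=True)
    return np.array(tip,float)-NL*r.as_matrix()[:,2],r
def rows(p,r,wps,hand):
    out=[]
    for (P,Q,n) in wps:
        for i in range(n):
            k=n-i
            rv=(r.inv()*Q).as_rotvec()/k
            t=r.inv().apply((P-p)/k)
            if k==1 or True:
                t=np.round(t/1000,4);w=np.round(np.degrees(rv),2)
            out.append([*(float(a)+0 for a in t),*(float(a)+0 for a in w),hand])
            p=p+r.apply(t*1000);r=r*R.from_rotvec(np.radians(w))
    return out,p,r
def cur():
    s=env.read_state();return s['eef_pos'],R.from_quat(s['ee_rot'])
E
python3 - <<'E'
from h import *
p,r=cur()
x=r.as_matrix()[:,0];y0=np.degrees(np.arctan2(x[1],x[0]));print(y0)
u=np.array([np.cos(np.radians(78.6)),np.sin(np.radians(78.6))])
end=np.array([515.8,-252.1])-u*(35+9.5)
a0,a1=np.arctan2(p[1],p[0]),np.arctan2(end[1],end[0]);r0,r1=np.hypot(p[0],p[1]),np.hypot(*end)
w=[];N=21
for i in range(1,N+1):
    f=i/N;a=a0+f*(a1-a0);rr=r0+f*(r1-r0)
    P,Q=pose([rr*np.cos(a),rr*np.sin(a),404-NL],y0+f*(78.6-y0),0);w.append((P,Q,1))
o,p,r=rows(p,r,w,0.2)
for q in o:print(q)
print(p)
E
```

```text
167.3488236061473
[-0.0557, -0.0043, 0.0008, 0.0, 0.0, 4.23, 0.2]
[-0.0554, -0.0052, 0.0, 0.0, 0.0, 4.22, 0.2]
[-0.0551, -0.006, 0.0, 0.0, 0.0, 4.23, 0.2]
[-0.055, -0.0068, 0.0, 0.0, 0.0, 4.22, 0.2]
[-0.0546, -0.0078, 0.0, 0.0, 0.0, 4.23, 0.2]
[-0.0543, -0.0085, -0.0001, 0.0, 0.0, 4.23, 0.2]
[-0.0541, -0.0094, 0.0, 0.0, 0.0, 4.22, 0.2]
[-0.0537, -0.0102, 0.0, 0.0, 0.0, 4.23, 0.2]
[-0.0534, -0.011, 0.0, 0.0, 0.0, 4.23, 0.2]
[-0.0531, -0.0118, 0.0, 0.0, 0.0, 4.22, 0.2]
[-0.0527, -0.0126, 0.0, 0.0, 0.0, 4.23, 0.2]
[-0.0524, -0.0134, 0.0, 0.0, 0.0, 4.22, 0.2]
[-0.0519, -0.0142, 0.0, 0.0, 0.0, 4.23, 0.2]
[-0.0516, -0.0149, 0.0, 0.0, 0.0, 4.23, 0.2]
[-0.0512, -0.0157, 0.0, 0.0, 0.0, 4.22, 0.2]
[-0.0508, -0.0165, 0.0, 0.0, 0.0, 4.23, 0.2]
[-0.0504, -0.0172, 0.0, 0.0, 0.0, 4.22, 0.2]
[-0.0499, -0.018, 0.0, 0.0, 0.0, 4.23, 0.2]
[-0.0495, -0.0187, 0.0, 0.0, 0.0, 4.23, 0.2]
[-0.0491, -0.0194, 0.0, 0.0, 0.0, 4.22, 0.2]
[-0.0486, -0.0201, 0.0, 0.0, 0.0, 4.23, 0.2]
[ 507.0059015  -295.75054885  404.00243806]
```

Call:
apply_moves(rows=[[-0.0555,-0.004,0,0,0,4.2,0.2],[-0.0555,-0.005,0,0,0,4.2,0.2],[-0.055,-0.006,0,0,0,4.2,0.2],[-0.055,-0.007,0,0,0,4.2,0.2],[-0.0545,-0.008,0,0,0,4.2,0.2],[-0.0545,-0.0085,0,0,0,4.2,0.2],[-0.054,-0.0095,0,0,0,4.2,0.2],[-0.0535,-0.01,0,0,0,4.2,0.2],[-0.0535,-0.011,0,0,0,4.2,0.2],[-0.053,-0.012,0,0,0,4.2,0.2],[-0.0525,-0.0125,0,0,0,4.2,0.2],[-0.0525,-0.0135,0,0,0,4.2,0.2]])

```text
time: 2.1
eef_pos: [581.6, 164.5, 404.8]
ee_rot: [0.524, 0.852, 0.0, 0.0]
force: [0.2, 1.0, -1.3]
width: 17.4
```

Call:
apply_moves(rows=[[-0.052,-0.014,0,0,0,4.2,0.2],[-0.0515,-0.015,0,0,0,4.2,0.2],[-0.051,-0.0155,0,0,0,4.2,0.2],[-0.051,-0.0165,0,0,0,4.2,0.2],[-0.0505,-0.017,0,0,0,4.2,0.2],[-0.05,-0.018,0,0,0,4.2,0.2],[-0.0495,-0.0185,0,0,0,4.2,0.2],[-0.049,-0.0195,0,0,0,4.2,0.2],[-0.0485,-0.02,0,0,0,4.2,0.2],[0,0,0,0,0,0,0.2]])

```text
time: 3.35
eef_pos: [508.9, -299.4, 405.3]
ee_rot: [0.773, 0.634, -0.0, 0.001]
force: [0.1, 0.7, -1.0]
width: 17.6
```

```bash
python3 - <<'E'
from h import *
s=env.read_state();print(s)
p,r=cur();print(r.as_matrix().round(3))
im=eyes.snapshot("wrist");cv2.imwrite("pics/wrist1.png",im[:,:,::-1])
u=np.array([np.cos(np.radians(78.6)),np.sin(np.radians(78.6))])
end=np.array([515.8,-252.1])-u*(30+9.5)
w=[(*pose([*end,100],78.6,15),3),(*pose([*end,6.5],78.6,15),4)]
o,p,r=rows(p,r,w,0.2)
for q in o:print(q)
E
```

```text
{'time': 3.35, 'q': array([-0.12826515,  0.2964352 ,  0.7171311 ,  1.58986351, -0.19770349,
        1.3291623 ,  0.41675511]), 'qd': array([-0.04977553,  0.00996354, -0.07336483, -0.01173222, -0.02191169,
        0.00057759, -0.01096821]), 'joint_torque': array([ 1.98806293e+00, -4.77417612e+01,  9.84478891e+00, -3.75166833e+01,
        2.35937554e-01,  4.12732910e-02,  2.00174097e-01]), 'eef_pos': array([ 508.90085338, -299.393879  ,  405.26631809]), 'ee_rot': array([ 7.73475555e-01,  6.33825642e-01, -4.75406456e-04,  6.28878150e-04]), 'force': array([ 0.12066448,  0.66089156, -0.97452192]), 'wrist_torque': array([-0.02498221,  0.02930828,  0.00165798]), 'width': 17.624662654904604}
[[ 0.197  0.98   0.   ]
 [ 0.98  -0.197 -0.002]
 [-0.002  0.    -1.   ]]
[-0.0129, -0.0009, 0.0431, 0.0, 5.03, 0.02, 0.2]
[-0.0166, -0.0009, 0.0418, 0.01, 5.03, 0.02, 0.2]
[-0.0203, -0.0009, 0.0402, 0.0, 5.03, 0.03, 0.2]
[-0.0061, 0.0, 0.0226, 0.0, 0.0, 0.0, 0.2]
[-0.006, 0.0, 0.0226, 0.0, 0.0, 0.0, 0.2]
[-0.0061, 0.0, 0.0226, 0.0, 0.0, 0.0, 0.2]
[-0.006, 0.0, 0.0225, 0.0, 0.0, 0.0, 0.2]
```

View pics/wrist1.png

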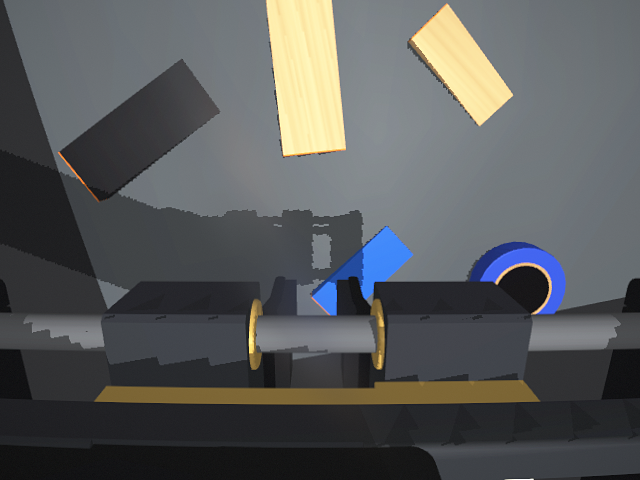

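The wrist view shows the wedge's thick end at about (314,153), with the blue decoy's nearest corner at (388,227), close to where the fingers will come down. I'll check that clearance.

```bash
python3 - <<'E'
from h import *
c=eyes.calibration("top");print(pix2w(c,[[436,247.],[452,236]],[3,3]).round(1))
c=eyes.calibration("wrist");print(pix2w(c,[[388,227.],[413,255],[284,156.5],[345,150]],[3,3,20,20]).round(1))
E
```

```text
[[ 570.6 -331.8    3. ]
 [ 595.3 -368.5    3. ]]
[[ 576.4 -328.7    3. ]
 [ 596.8 -361.9    3. ]
 [ 492.6 -242.3   20. ]
 [ 546.9 -247.2   20. ]]
```

Call:
apply_moves(rows=[[-0.013,-0.001,0.043,0,5,0,0.2],[-0.0165,-0.001,0.042,0,5,0,0.2],[-0.02,-0.001,0.04,0,5,0,0.2],[-0.006,0,0.0225,0,0,0,0.2],[-0.006,0,0.0225,0,0,0,0.2],[-0.006,0,0.0225,0,0,0,0.2],[0,0,0,0,0,0,0.2]])

```text
time: 4.28
eef_pos: [501.8, -331.0, 204.3]
ee_rot: [0.764, 0.632, 0.1, -0.084]
force: [0.7, 0.1, -0.4]
width: 17.6
```

```bash
python3 - <<'E'
from h import *
p,r=cur();c=eyes.calibration("wrist");im=eyes.snapshot("wrist");cv2.imwrite("pics/wrist2.png",im[:,:,::-1])
im=eyes.snapshot("top");cv2.imwrite("pics/top2.png",im[:,:,::-1])
M=r.as_matrix();tip=p+NL*M[:,2];print(p,tip,M.round(3),tip+9.5*M[:,0])
E
```

```text
[ 501.83089111 -331.00976427  204.29196339] [ 510.27409998 -284.52748411   28.32335865] [[ 0.181  0.982  0.046]
 [ 0.949 -0.187  0.255]
 [ 0.259 -0.002 -0.966]] [ 511.9929944  -275.51481808   30.7865381 ]
```

View pics/wrist2.png

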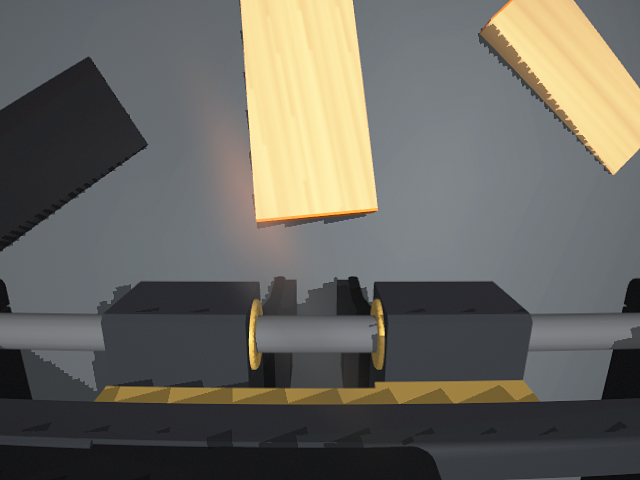

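View pics/top2.png

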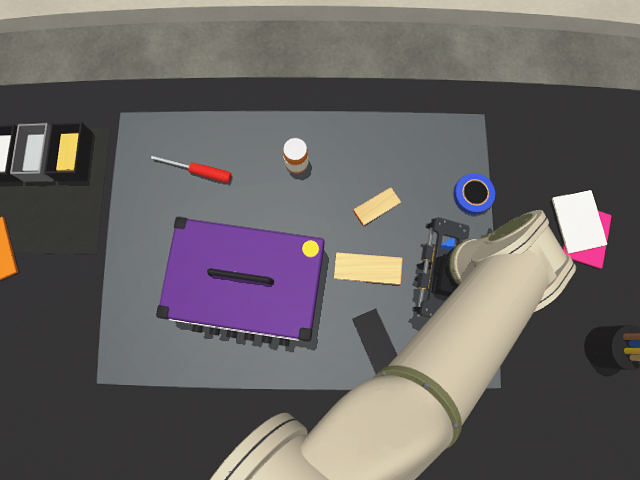

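Call:
apply_moves(rows=[[-0.006,0,0.021,0,0,0,0.2],[0,0,0,0,0,0,0.2],[0,0,0,0,0,0,0.2]])

```text
time: 4.75
eef_pos: [501.6, -332.7, 184.0]
ee_rot: [0.764, 0.632, 0.101, -0.083]
force: [-0.5, -0.4, -0.4]
width: 17.7
```

```bash
python3 - <<'E'
from h import *
p,r=cur();c=eyes.calibration("wrist");im=eyes.snapshot("wrist");cv2.imwrite("pics/wrist3.png",im[:,:,::-1])
M=r.as_matrix();tip=p+NL*M[:,2];print(p,tip,M.round(3),tip+9.5*M[:,0],env.read_state()['force'])
hsv=cv2.cvtColor(im,cv2.COLOR_RGB2HSV)
E
```

```text
[ 501.59692168 -332.6576391   184.03642924] [ 510.47897976 -286.34151608    8.04561757] [[ 0.182  0.982  0.049]
 [ 0.949 -0.188  0.254]
 [ 0.259 -0.    -0.966]] [ 512.20845407 -277.32971943   10.50456852] [ 0.70990206 -0.50695002 -0.08155923]
```

View pics/wrist3.png

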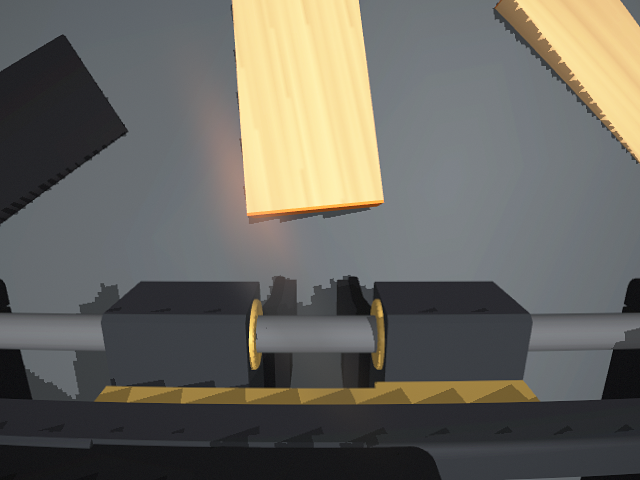

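```bash
python3 - <<'E'
from h import *
c=eyes.calibration("wrist");a=pix2w(c,[[248,215.],[383,203.5]],20);print(a.round(1),a.mean(0),np.linalg.norm(a[0]-a[1]),np.degrees(np.arctan2(*(a[1]-a[0])[1::-1])))
E
```

```text
[[ 490.9 -245.1   20. ]
 [ 545.5 -250.8   20. ]] [ 518.19802306 -247.93122625   20.        ] 54.8524003208888 -6.006965763573158
```

Call:
apply_moves(rows=[[0.0097,0,0.0026,0,0,0,0.2],[0.0097,0,0.0026,0,0,0,0.2],[0.0048,0,0.0013,0,0,0,0.2],[0.0048,0,0.0013,0,0,0,0.2],[0.0048,0,0.0013,0,0,0,0.2],[0.0048,0,0.0013,0,0,0,0.2],[0.0048,0,0.0013,0,0,0,0.2],[0,0,0,0,0,0,0.2],[0,0,0,0,0,0,0.2]])

```text
time: 5.92
eef_pos: [510.1, -288.3, 183.7]
ee_rot: [0.764, 0.632, 0.101, -0.083]
force: [-0.6, -0.5, 1.0]
width: 17.5
```

```bash
python3 - <<'E'
from h import *
p,r=cur();im=eyes.snapshot("wrist");cv2.imwrite("pics/wrist4.png",im[:,:,::-1])
M=r.as_matrix();tip=p+NL*M[:,2];print(p,tip,tip+9.5*M[:,0],env.read_state()['force'])
im=eyes.snapshot("top")
z=cv2.resize(im[230:310,290:420],None,fx=6,fy=6,interpolation=cv2.INTER_NEAREST)
cv2.imwrite("pics/top4.png",z[:,:,::-1])
E
```

```text
[ 510.07165668 -288.28559136  183.73602754] [ 518.93827962 -241.91160836    7.75967487] [ 520.66516925 -232.90008363   10.22143731] [-0.06888657  0.57518425 -1.03113681]
```

View pics/wrist4.png

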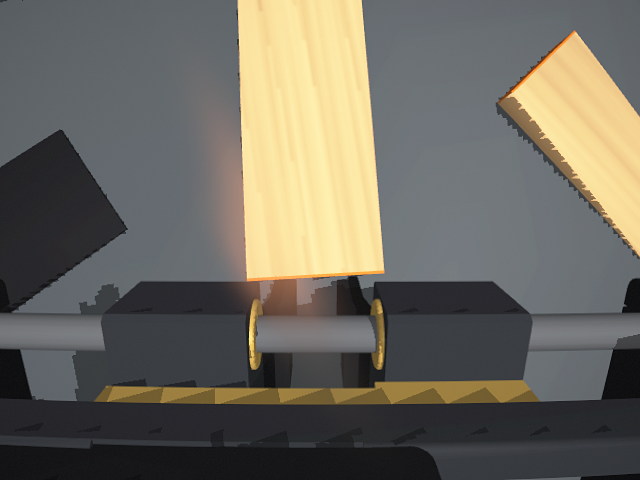

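View pics/top4.png

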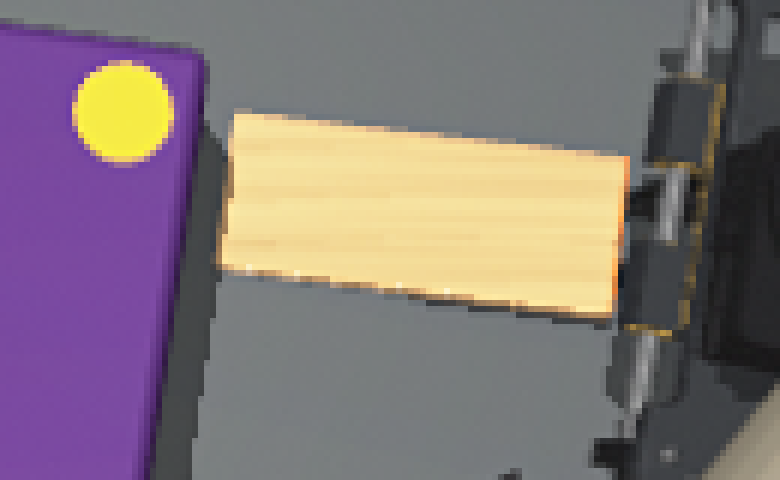

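```bash
python3 - <<'E'
from h import *
c=eyes.calibration("top")
q=np.array([[233,112],[220,267],[629,157],[612,315]])/6+[290,230]
w=pix2w(c,q,[2.5,2.5,20,20])
thin=(w[0]+w[1])[:2]/2;thick=(w[2]+w[3])[:2]/2;d=thin-thick;L=np.linalg.norm(d);d/=L
v=np.array([547.4,-58.8])-thin
print(thin,thick,L,np.degrees(np.arctan2(d[1],d[0])),"along",v@d,"right",v@[d[1],-d[0]])
c=eyes.calibration("wrist");a=pix2w(c,[[247,279.],[384,272]],20);print(a.round(1),a.mean(0),np.degrees(np.arctan2(*(a[1]-a[0])[1::-1])))
E
```

```text
[537.35029553 -95.54988999] [ 519.04639092 -234.43074567] 140.08185106120314 82.49193300730673 along 37.74796634999112 right 5.161589953253194
[[ 494.  -226.    20. ]
 [ 548.8 -233.7   20. ]] [ 521.38498807 -229.83956721   20.        ] -7.939805822621798
```

Call:
apply_moves(rows=[[0.0048,0,0.0013,0,0,0,0.2],[0.0048,0,0.0013,0,0,0,0.2],[0.0048,0,0.0013,0,0,0,0.2],[0.0048,0,0.0013,0,0,0,0.2],[0.0048,0,0.0013,0,0,0,0.2],[0.0048,0,0.0013,0,0,0,0.2],[0.0019,0,0.0005,0,0,0,0.2],[0.0019,0,0.0005,0,0,0,0.2]])

```text
time: 7.02
eef_pos: [516.4, -255.2, 183.8]
ee_rot: [0.764, 0.632, 0.101, -0.083]
force: [-0.8, -1.0, -0.7]
width: 17.8
```

Call:
apply_moves(rows=[[0.0019,0,0.0005,0,0,0,0.2],[0.0019,0,0.0005,0,0,0,0.2]])

```text
time: 7.28
eef_pos: [517.1, -251.3, 183.7]
ee_rot: [0.764, 0.632, 0.101, -0.083]
force: [-0.7, -0.7, 0.7]
width: 17.4
```

Call:
apply_moves(rows=[[0.0019,0,0.0005,0,0,0,0.2],[0.0019,0,0.0005,0,0,0,0.2]])

```text
time: 7.52
eef_pos: [517.9, -247.4, 183.7]
ee_rot: [0.764, 0.632, 0.101, -0.083]
force: [0.1, -0.8, 0.0]
width: 17.3
```

```bash
cat > look.py <<'E'
import sys
from h import *
n=sys.argv[1]
p,r=cur();M=r.as_matrix();tip=p+NL*M[:,2];print(env.read_state()['time'],tip.round(1),(tip+9.5*M[:,0]).round(1),env.read_state()['force'].round(2))
im=eyes.snapshot("top")
hsv=cv2.cvtColor(im,cv2.COLOR_RGB2HSV)
m=cv2.inRange(hsv,(24,150,150),(35,255,255)); m[:,:250]=0;m[:,350:]=0;m[:220]=0;m[280:]=0
M=cv2.moments(m,True);q=[M['m10']/M['m00'],M['m01']/M['m00']];print("dot",np.round(q,2),M['m00'])
z=cv2.resize(im[200:320,270:420],None,fx=5,fy=5,interpolation=cv2.INTER_NEAREST)
cv2.imwrite(f"pics/top{n}.png",z[:,:,::-1])
E
python3 look.py 5
```

```text
7.525 [ 526.8 -201.     7.8] [ 528.5 -192.    10.2] [ 0.06 -0.75  0.04]
dot [310.15 248.19] 192.0
```

View pics/top5.png

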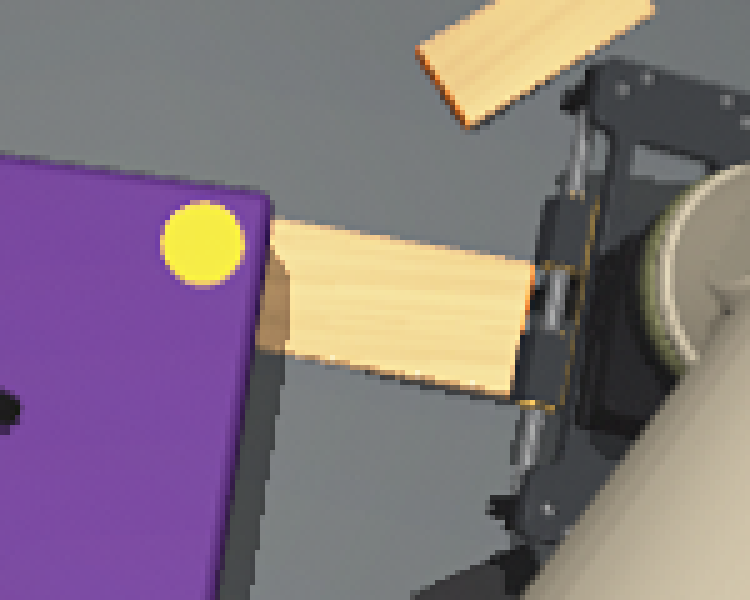

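The wedge has aligned with the pusher and its thin end is now under the case. There's no resistance yet, so I'll keep nudging it.

Call:
apply_moves(rows=[[0.0019,0,0.0005,0,0,0,0.2],[0.0019,0,0.0005,0,0,0,0.2]])

```text
time: 7.82
eef_pos: [518.6, -243.5, 183.8]
ee_rot: [0.764, 0.632, 0.101, -0.083]
force: [-1.4, -0.4, -0.2]
width: 17.4
```

Call:
apply_moves(rows=[[0.0019,0,0.0005,0,0,0,0.2],[0.0019,0,0.0005,0,0,0,0.2]])

```text
time: 8.07
eef_pos: [519.4, -239.6, 183.8]
ee_rot: [0.764, 0.632, 0.101, -0.083]
force: [-0.2, -0.4, 0.3]
width: 17.3
```

Call:
apply_moves(rows=[[0.0019,0,0.0005,0,0,0,0.2],[0,0,0,0,0,0,0.2]])

```text
time: 8.32
eef_pos: [519.8, -237.6, 183.8]
ee_rot: [0.764, 0.632, 0.101, -0.083]
force: [0.8, 0.6, 0.2]
width: 17.6
```

Each step moves under 2 mm, and I'll check the force between calls.

Call:
apply_moves(rows=[[0.0019,0,0.0005,0,0,0,0.2],[0.0019,0,0.0005,0,0,0,0.2]])

```text
time: 8.57
eef_pos: [520.5, -234.0, 183.8]
ee_rot: [0.764, 0.632, 0.101, -0.083]
force: [-0.8, -1.0, -0.3]
width: 17.4
```

Call:
apply_moves(rows=[[0.0019,0,0.0005,0,0,0,0.2],[0,0,0,0,0,0,0.2]])

```text
time: 8.82
eef_pos: [521.0, -231.8, 183.8]
ee_rot: [0.764, 0.632, 0.101, -0.083]
force: [0.1, -0.9, -0.5]
width: 17.7
```

Call:
apply_moves(rows=[[0.0019,0,0.0005,0,0,0,0.2],[0,0,0,0,0,0,0.2]])

```text
time: 9.07
eef_pos: [521.3, -230.0, 183.9]
ee_rot: [0.764, 0.632, 0.101, -0.083]
force: [-0.4, -0.4, 0.3]
width: 17.8
```

Call:
apply_moves(rows=[[0.0019,0,0.0005,0,0,0,0.2],[0,0,0,0,0,0,0.2]])

```text
time: 9.32
eef_pos: [521.6, -228.0, 183.9]
ee_rot: [0.764, 0.632, 0.101, -0.083]
force: [0.1, 0.5, 0.8]
width: 17.4
```

Call:
apply_moves(rows=[[0.0019,0,0.0005,0,0,0,0.2],[0,0,0,0,0,0,0.2]])

```text
time: 9.57
eef_pos: [522.0, -226.3, 183.9]
ee_rot: [0.764, 0.632, 0.101, -0.083]
force: [0.0, -1.0, -0.3]
width: 17.6
```

```bash
python3 look.py 6
```

```text
9.575 [ 530.8 -180.     7.9] [ 532.6 -171.    10.3] [ 0.03 -1.02 -0.29]
dot [310.15 248.19] 192.0
```

View pics/top6.png

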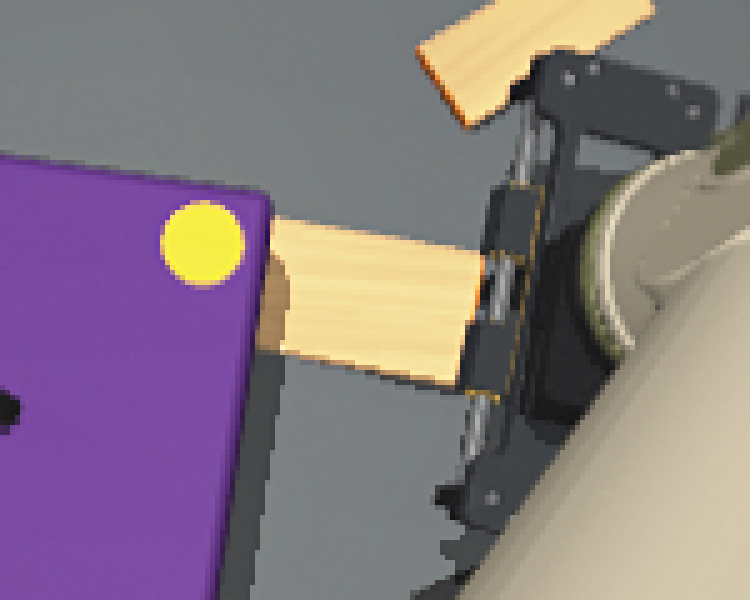

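Call:
apply_moves(rows=[[0.0019,0,0.0005,0,0,0,0.2],[0,0,0,0,0,0,0.2]])

```text
time: 9.88
eef_pos: [522.2, -224.8, 183.9]
ee_rot: [0.764, 0.631, 0.1, -0.083]
force: [-0.5, -3.3, -0.6]
width: 17.6
```

Call:
apply_moves(rows=[[0.0019,0,0.0005,0,0,0,0.2],[0,0,0,0,0,0,0.2]])

```text
time: 10.12
eef_pos: [522.4, -223.5, 184.0]
ee_rot: [0.765, 0.631, 0.1, -0.082]
force: [-1.1, -7.3, -1.1]
width: 17.3
```

Call:
apply_moves(rows=[[0.0019,0,0.0005,0,0,0,0.2],[0,0,0,0,0,0,0.2]])

```text
time: 10.38
eef_pos: [522.6, -222.3, 184.0]
ee_rot: [0.765, 0.631, 0.1, -0.082]
force: [-1.7, -9.0, -0.3]
width: 16.9
```

The push force rose past 5 N, so the wedge is snug. I'll back off and check.

Call:
apply_moves(rows=[[-0.0097,0,-0.0026,0,0,0,0.2],[-0.0193,0,-0.0052,0,0,0,0.2],[-0.0193,0,-0.0052,0,0,0,0.2],[0,0,0,0,0,0,0.2]])

```text
time: 10.88
eef_pos: [512.8, -272.0, 184.0]
ee_rot: [0.765, 0.63, 0.1, -0.083]
force: [0.5, -0.6, 0.1]
width: 17.3
```

```bash
python3 look.py 7; python3 - <<'E'
from h import *
im=eyes.snapshot("side");cv2.imwrite("pics/side7.png",im[:,:,::-1])
E
```

```text
10.875 [ 521.8 -225.9    7.9] [ 523.5 -216.9   10.4] [ 0.49 -0.57  0.07]
dot [310.15 248.19] 192.0
```

View pics/top7.png

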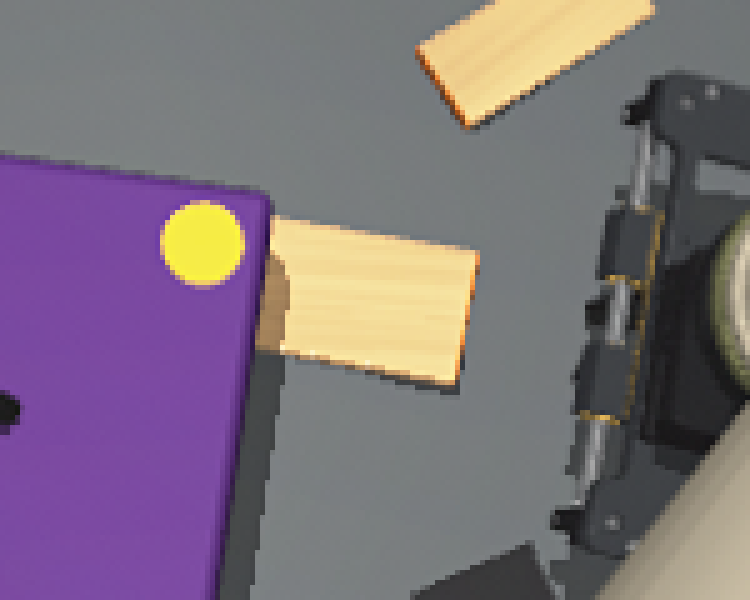

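```bash
python3 - <<'E'
from h import *
c=eyes.calibration("top")
q=np.array([[479,252],[460,385]])/5+[270,200]
w=pix2w(c,q,20);m=w.mean(0)[:2];e=(w[0]-w[1])[:2];d=np.array([-e[1],e[0]])/np.linalg.norm(e)
v=np.array([547.4,-58.8])-m
print(w.round(1),m,np.degrees(np.arctan2(d[1],d[0])),"x in wedge",v@d-70,"right",v@[d[1],-d[0]])
p,r=cur()
wps=[(*pose([520,-229,80],80,10),2),(*pose([530,-170,160],80,0),2),(*pose([547.4,-58.8,130],80,0),4)]
o,p,r=rows(p,r,wps,0.0)
for q in o:print(q)
E
```

```text
[[ 559.2 -176.1   20. ]
 [ 502.3 -167.5   20. ]] [ 530.75934071 -171.81625275] 81.3672976577796 x in wedge 44.233634389597796 right -0.5115665893504712
[0.0144, -0.0005, -0.0353, 0.09, -2.51, -0.44, 0.0]
[0.0129, -0.0004, -0.0359, 0.08, -2.52, -0.43, 0.0]
[0.0522, -0.0002, -0.0328, 0.0, -5.0, 0.0, 0.0]
[0.0492, -0.0002, -0.0372, 0.0, -5.0, 0.0, 0.0]
[0.0281, -0.0005, 0.0075, 0.0, 0.0, 0.0, 0.0]
[0.0281, -0.0006, 0.0075, 0.0, 0.0, 0.0, 0.0]
[0.0282, -0.0005, 0.0075, 0.0, 0.0, 0.0, 0.0]
[0.0281, -0.0006, 0.0074, 0.0, 0.0, 0.0, 0.0]
```

Wedge check: foot at x ≈ 44 mm and y ≈ 0.5 mm in its frame, both well inside limits, and the amp hasn't moved. Next I'll move above the dot with the fingers shut.

Call:
apply_moves(rows=[[0.0145,0,-0.0355,0,-2.5,-0.4,0],[0.013,0,-0.036,0,-2.5,-0.4,0],[0.052,0,-0.033,0,-5,0,0],[0.049,0,-0.037,0,-5,0,0],[0.028,-0.0005,0.0075,0,0,0,0],[0.028,-0.0005,0.0075,0,0,0,0],[0.028,-0.0005,0.0075,0,0,0,0],[0.028,-0.0005,0.0075,0,0,0,0],[0,0,0,0,0,0,0],[0,0,0,0,0,0,0]])

```text
time: 12.22
eef_pos: [548.7, -59.8, 312.7]
ee_rot: [0.766, 0.642, 0.001, 0.001]
force: [-0.0, -0.4, 0.1]
width: 0.5
```

```bash
python3 look.py 8;python3 - <<'E'
from h import *
print(cur()[1].as_matrix().round(3));im=eyes.snapshot("side");cv2.imwrite("pics/side8.png",im[:,:,::-1])
E
```

```text
12.225 [549.2 -59.9 130.5] [550.9 -50.5 130.5] [-0.   -0.39  0.12]
[[ 0.175  0.984  0.003]
 [ 0.984 -0.175 -0.001]
 [-0.     0.003 -1.   ]]Traceback (most recent call last):
  File "look.py", line 8, in <module>
    M=cv2.moments(m,True);q=[M['m10']/M['m00'],M['m01']/M['m00']];print("dot",np.round(q,2),M['m00'])
                             ~~~~~~~~^~~~~~~~~
ZeroDivisionError: float division by zero
```

View pics/side8.png

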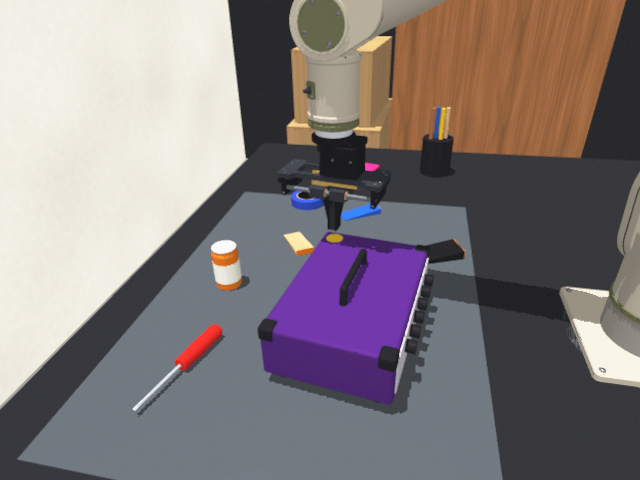

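The side view shows the shut fingers (334,222) just above the dot (335,239). I'll lower slowly.

Call:
apply_moves(rows=[[0,0,0.008,0,0,0,0],[0,0,0.006,0,0,0,0],[0,0,0.003,0,0,0,0],[0,0,0,0,0,0,0]])

```text
time: 12.82
eef_pos: [548.7, -59.8, 295.3]
ee_rot: [0.766, 0.642, 0.001, 0.001]
force: [0.6, 0.6, 0.3]
width: 0.5
```

Call:
apply_moves(rows=[[0,0,0.002,0,0,0,0],[0,0,0,0,0,0,0]])

```text
time: 13.08
eef_pos: [548.8, -59.7, 293.6]
ee_rot: [0.766, 0.642, 0.001, 0.001]
force: [-0.5, -0.0, 0.2]
width: 0.4
```

Call:
apply_moves(rows=[[0,0,0.001,0,0,0,0],[0,0,0,0,0,0,0]])

```text
time: 13.32
eef_pos: [548.9, -59.7, 292.7]
ee_rot: [0.766, 0.642, 0.001, 0.001]
force: [-0.2, 0.3, 0.7]
width: 0.6
```

Call:
apply_moves(rows=[[0,0,0.001,0,0,0,0],[0,0,0,0,0,0,0]])

```text
time: 13.58
eef_pos: [549.0, -59.9, 292.5]
ee_rot: [0.766, 0.642, 0.001, 0.001]
force: [-4.2, 1.1, 11.6]
width: 0.3
```

Contact is at 11.6 N and stiff. I'll hold it there.

Call:
apply_moves(rows=[[0,0,0,0,0,0,0],[0,0,0,0,0,0,0],[0,0,0,0,0,0,0],[0,0,0,0,0,0,0],[0,0,0,0,0,0,0],[0,0,0,0,0,0,0]])

```text
time: 14.32
eef_pos: [548.9, -59.9, 292.5]
ee_rot: [0.766, 0.642, 0.001, 0.001]
force: [-4.1, 0.4, 10.1]
width: 0.3
```

Call:
apply_moves(rows=[[0,0,0,0,0,0,0],[0,0,0,0,0,0,0],[0,0,0,0,0,0,0],[0,0,0,0,0,0,0],[0,0,0,0,0,0,0],[0,0,0,0,0,0,0]])

```text
time: 15.08
eef_pos: [549.0, -59.9, 292.5]
ee_rot: [0.766, 0.642, 0.001, 0.001]
force: [-4.0, 0.4, 10.5]
width: 0.6
```

```bash
python3 - <<'E'
from h import *
print(env.read_state()['force'],env.read_state()['eef_pos'])
a=cv2.imread("pics/side0.png")[:,:,::-1];b8=cv2.imread("pics/side8.png")[:,:,::-1];b=eyes.snapshot("side");cv2.imwrite("pics/side9.png",b[:,:,::-1])
g=lambda i:cv2.cvtColor(np.ascontiguousarray(i),cv2.COLOR_RGB2GRAY)
# amp far-left/near corners tracked
pts=np.float32([[266,328],[389,356],[428,245],[345,297],[280,368],[385,384],[420,318]]).reshape(-1,1,2)
for n,f in(("8",b8),("9",b)):
    q,st,_=cv2.calcOpticalFlowPyrLK(g(a),g(f),pts,None,winSize=(15,15));print(n,(q-pts)[:,0].round(2).tolist(),st.ravel())
E
```

```text
[-3.96815797  0.42645468 10.45153161] [548.95596154 -59.87919252 292.53792277]
8 [[0.10000000149011612, -0.09000000357627869], [0.009999999776482582, -0.0], [-0.0, -0.10000000149011612], [0.05000000074505806, 0.05000000074505806], [0.18000000715255737, 0.14000000059604645], [0.11999999731779099, -1.4600000381469727], [0.05000000074505806, 0.10000000149011612]] [1 1 1 1 1 1 1]
9 [[-0.019999999552965164, 0.029999999329447746], [-0.30000001192092896, -0.029999999329447746], [-0.30000001192092896, -0.05000000074505806], [0.009999999776482582, -0.05000000074505806], [0.009999999776482582, -0.029999999329447746], [-0.10999999940395355, 1.3300000429153442], [-0.009999999776482582, -0.0]] [1 1 1 1 1 1 1]
```

Held above 10 N for over 1.5 s, with the fingertip steady at z ≈ 110.3 mm and no amp motion in the side view. Time to retreat straight up, away from everything.

Call:
apply_moves(rows=[[0,0,-0.005,0,0,0,0],[0,0,-0.03,0,0,0,0],[0,0,-0.05,0,0,0,0],[-0.05,0,-0.03,0,0,0,0],[-0.06,0,0,0,0,0,0],[-0.06,0,0,0,0,0,0],[-0.06,0,0,0,0,0,0],[-0.06,0,0,0,0,0,0],[0,0,0,0,0,0,0],[0,0,0,0,0,0,0],[0,0,0,0,0,0,0]])

```text
time: 16.5
eef_pos: [498.6, -343.8, 406.5]
ee_rot: [0.766, 0.643, 0.001, 0.001]
force: [0.5, -0.0, -0.0]
width: 0.2
```

```bash
python3 look.py 10; python3 - <<'E'
from h import *
im=eyes.snapshot("top");cv2.imwrite("pics/top11.png",im[:,:,::-1])
E
```

```text
16.5 [ 499.2 -343.8  224.3] [ 500.8 -334.4  224.3] [ 0.55 -0.03 -0.05]
dot [310.09 248.13] 190.0
```

View pics/top11.png

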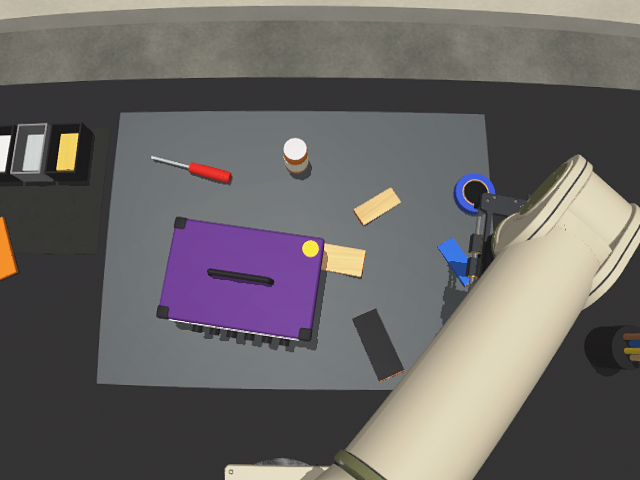

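View pics/top10.png

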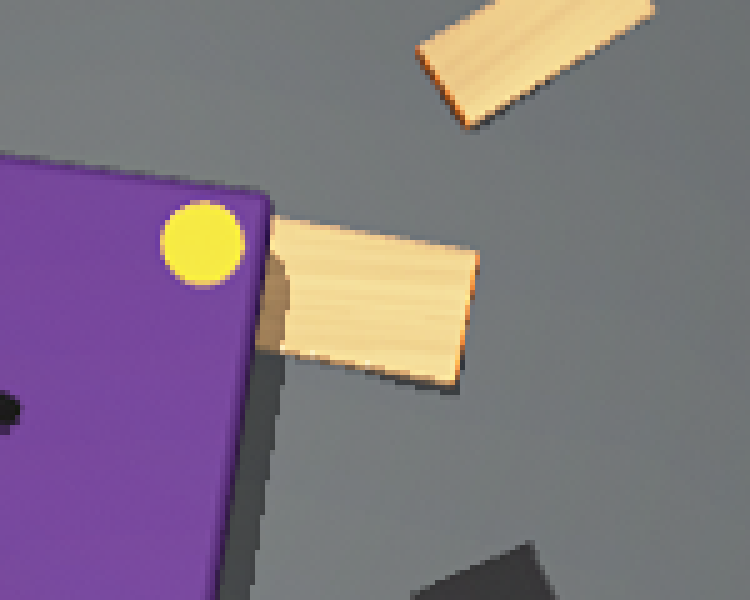

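The wedge sits where I left it, corners at (479,252) and (460,385) in the crop. The amp dot is unchanged, the bystanders haven't moved, and the arm is clear.

```bash
python3 -c "
from workcell import ticket
print(ticket.hand_in())"
```

```text
the job is handed in; nothing more can be done
None
```

I pushed the larger wooden wedge under the short foot until it was snug, pressed the yellow dot, and the amplifier did not rock. The job is handed in, at about 16.5 s of the 64 s allowed; no verdict was reported.

- **Wedge:** I stopped when the push force had risen from about 1 N to about 9 N. By the top camera, the foot's centre sits about 44 mm ahead of the wedge's centre (limit 74 mm) and 0.5 mm off its centre line. The wedge had not moved when I looked again after the press.
- **Press:** I held the dot at 10 to 12 N for about 1.5 s. The fingertip stayed at about 110 mm, so the corner did not tip. There was also about 4 N of sideways force during the press, but nothing shifted.
- **Final state:** The dot is within 0.1 pixel of where it started, so the amplifier is in its place. The tape, screwdriver and can look unmoved, and the arm is clear of everything.

**Checks that disagreed:**
- **Wedge position:** an early wrist-camera reading of the wedge's end, taken while the arm was still settling, was 5 to 8 mm off the top camera's. Later readings agreed to within about 5 mm.
- **Amplifier motion:** in the side view, one of the seven amplifier points I tracked jumped by about 1.4 pixels. The other six moved 0.3 pixel or less, so I took it as a tracking error.

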